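# Put the two lift-out segments back into a plywood bending form

### The arm

A 7-joint arm with a two-finger parallel gripper is mounted at the origin on the work surface. World frame = base frame: x ahead of the robot, y to its left, z up, the work surface at z = 0. Lengths are in m, angles in rad, forces in N, time in s.
With the tool pointing down it reaches from about 0.4 to 0.85 m from the base axis. Payload 4.5 kg.
Tool frame: the origin (TCP) lies midway between the tips of the shut fingers; the grasp point (between the pads) lies 19 mm behind it; z points along the fingers, y is the line along which they close (so a half turn about z gives the same grasp; the last joint's range is limited). The gripper opens to 88 mm and grips with 3 to 60 N. Pads are 18 mm wide; open, the fingers measure 123 mm over their backs; the gripper's body (75 mm by 187 mm) begins 45 mm behind the grasp point.
Start: joints at [-1.152, 0.689, -0.195, 1.565, 0.157, 0.902, -0.215], TCP at [0.235, 0.579, 0.239] pointing down, gripper open.
Joint ranges: [-3.01, 3.01], [-0.46, 2.08], [-1.47, 1.51], [0.13, 2.56], [-1, 4.14], [0.04, 2.09], [-2.66, 2.66]. Speed limits (rad/s): [2.57, 2.57, 3.14, 3.14, 3.14, 3.14, 3.14].

### API

Orientations are given as a unit quaternion [x, y, z, w].
In Python, from plant import r, eyes, finish_job gives the robot as it stands. The module is installed in compiled form; this text tells all that it offers.
- The arm moves only by the tool move_arm, never from a script. Its argument "motion" is a list of rows, each a list of 7 numbers: the shift along the tool's x, y, z in mm, then the turn, a rotation vector about the tool's x, y, z in degrees, then the closure, from 0 (fully open) to 1 (shut). A call has 1 to 5 rows; each row is the pose to reach, as a shift and turn from the pose commanded when the call began, along the tool's axes at that moment; what a row does not reach only later rows make up. A row lasts 1/8 s, in which the tool goes at most 62.5 mm and 10.7 degrees, less where a joint would pass 70% of its speed; a pose out of reach is approached as far as the arm can. A call with a gripper value outside its range is refused whole. The fingers move at their own pace and stop on an object; "newtons" is the grip in N (left out, the last holds). Time passes only in rows, so rows that repeat a pose let the fingers close. It gives the time, the measured TCP pose, the force, the opening and the grip force at its end, in the units of the state.
- r.get_state(): the state, without advancing time (a new reading comes with each control period).
- eyes.snapshot(name): name is "scene" or "top"; returns a dict with "frame" (420x560x3 uint8, red, green, blue), "z_map" (420x560 float32, m along the optical axis (not along the pixel's ray), 0 where there is no reading), "intrinsics" (3x3 intrinsics, pixels), "world_to_cam" (4x4, takes a point from world to camera coordinates). Camera axes: x right, y down, z forward; pixel columns grow to the right and rows downward; lengths in m; the calibration is good to about 2 mm. A picture is of the moment at which its call begins.
- finish_job(): hands the job in; it is judged then, once.
The state is a dict: "clock": time; "q": joint angles; "qd": joint speeds; "joint_torque": joint torques, N m; "tool_pos": TCP position; "eef_rot": TCP orientation; "contact_force": force on the tool from outside, world axes, zero at the start; "moment": the same for the moment, N m; "opening": opening from 0.0 (shut) to 1.0 (fully open); "finger_force": force on a finger pad.
Only numpy, scipy, OpenCV 4.12 (cv2) and the standard library are available. Lean on these libraries where they do the work, as an engineer would, in place of code of your own. Each camera call takes 0.05 s, during which the arm holds its last target. There are 200 camera calls.

### The job

The frame-shaped plywood bending form on the bench has two puzzle-jointed lift-out segments, one straight and one corner, which were taken out to free the last part. Put each segment back, right way up, in the gap it was cut for, turned so that its knob and socket interlock with the form, fully down and flush with the rest, and let go of it. Leave the tools and materials lying about the bench where they are.

Things in the scene. Friction and masses are not known exactly. Their poses are not given: they have to be found in the camera images.
- form: bending form, fixed to the bench: rounded plywood frame, 280 mm (own x) by 220 mm (y), bar 46 mm wide, 30 mm thick, on a brown base board 300 x 240 x 12 mm. Frame top 42 mm above the bench; opening inside 188 x 128 mm. Missing: 68 mm in the middle of the +y side, and the -x -y corner. Origin: centre of the base's underside. Each gap has a fixed round knob at one end, a socket at the other
- straight_gap (a point): where straight_mid lies when the straight segment is home: 87 mm along +y from the form's origin, 27 mm above the bench; axes parallel to the form's. The gap's fixed knob is at its +x end, its socket at its -x end
- corner_gap (a point): where corner_mid lies when the corner segment is home: (-100.3, -70.3) mm from the form's origin in the form's x, y, 27 mm above the bench; axes parallel to the form's
- straight_mid (a point): centre of the loose straight plywood segment, half-way up (15 mm above its underside): a bar 64 mm long (own x, without knob), 46 mm wide (y), 30 mm thick, 0.1 kg, lying flat, right way up. Knob at its -x end, round socket 24 mm deep in its +x end. The plain long sides, 46 mm apart, stay free when home: grip across them (along y). Home, its axes are parallel to the form's, same way round
- straight_knob (a point): centre of the straight segment's round knob (20 mm across, neck 11 mm), 47.5 mm along -x from its centre, half-way up. Each joint clears the form by 2 mm all round, and the segments' lower edges are chamfered 2 mm
- corner_mid (a point): mid-bar of the loose corner plywood segment, half-way round the bend, half-way up (15 mm above its underside): a quarter bend of bar 46 mm wide, 30 mm thick, 0.16 kg, lying flat, right way up. Outside of the bend (radius 80 mm) towards its own (-x, -y) diagonal: grip across the bar along this diagonal; both sides stay free when home. Home, its axes are parallel to the form's, same way round
- corner_knob (a point): centre of the corner segment's round knob (20 mm across, neck 11 mm), at its end that points to +x: (57.8, -16.7, 0) mm from corner_mid. Clearances and chamfers as on the straight segment
- corner_socket (a point): middle of the mouth of the round socket in the corner segment's other end, which points to +y: (-16.7, 68.3, 0) mm from corner_mid
- mallet: black rubber mallet with a wooden handle, 290 mm long, lying on the bench; a bystander. Origin under its head, on the bench
- tape_measure: yellow tape measure 78 x 70 x 36 mm; a bystander. Origin at the centre of its underside
- tape_roll: roll of paper tape lying flat, 104 mm across, 24 mm high; a bystander. Origin at the centre of its underside
- marker: grey marker pen 120 mm long, 12 mm thick, lying down; a bystander. Origin under its middle, on the bench
- snips: sheet-metal snips with red handles, 235 mm long, lying flat; a bystander. Origin under the pivot, on the bench
- angle_offcut: short piece of aluminium angle, 160 x 30 x 30 mm; a bystander. Origin at the centre of its underside
- clamp: spring clamp with orange grips, 145 mm long, lying on its side; a bystander. Origin under its pivot, on the bench
Mind the look-alikes: they are no part of the job. There is more than one size of the part that bears straight_mid; the job needs the larger.

How it is judged:
At the end, for the whole second after the job is handed in: Both segments lie in their own gaps, right way up and interlocked: each centre within 5 mm sideways of its home, its top flush with the form within 2 mm and level within 0.03 rad, turned within 0.09 rad of the form, at rest and let go; the bystanders have not been moved more than 30 mm (horizontal distance between straight_mid and straight_gap below 0.005 m and z of straight_mid in the frame of straight_gap between -0.002 and 0.002 m and angle between the x axis of straight_mid and the x axis of straight_gap, either way round below 0.09 rad and angle between each of straight_mid, corner_mid's own z axis and vertical below 0.03 rad and horizontal distance between corner_mid and corner_gap below 0.005 m and z of corner_mid in the frame of corner_gap between -0.002 and 0.002 m and angle between the x axis of corner_mid and the x axis of corner_gap, either way round below 0.09 rad); the robot touches nothing.
It fails at once if a tool or material on the bench was moved more than 30 mm (distance of any of mallet, tape_measure, tape_roll, marker, snips, angle_offcut, clamp from where it was at the start of the episode above 0.03 m).
It also fails if it takes over 58 s, if anything falls off the work surface, if the arm or the gripper's body presses on something with over 40 N, if the wrist force passes 120 N, or if a joint passes its speed limit or range.

## Working session

There is one attempt and no reset: what is moved stays moved. The work goes in short steps, Python scripts to look and compute and a tool call to move; the robot and the scene stay as the last step left them, time stands still between calls to the robot, and variables do not carry over. Pictures are saved under pics/ and viewed, at most 10 in all, crops included, and the job is handed in when it is done.

Besides the shell and the picture viewer there is one more tool, called after "Emit:" as a command line: name --pt "numbers of a row" for each row, then --argument value for the rest. move_arm: Moves the arm, as the interface text tells. Its arguments: {"type":"object","properties":{"motion":{"type":"array","items":{"type":"array","items":{"type":"number"}}},"newtons":{"type":"number"}},"required":["motion"]}

```bash
mkdir -p pics; cat > h.py <<'E'
import numpy as np, cv2
from plant import r, eyes, finish_job
def snap(n,tag):
    s=eyes.snapshot(n); np.savez(f'{tag}.npz',**s); return s
def save(img,name,sc=1): cv2.imwrite(f'pics/{name}.png',cv2.resize(img[:,:,::-1],None,fx=sc,fy=sc,interpolation=cv2.INTER_CUBIC))
def world(s):
    z=s['z_map'];K=s['intrinsics'];h,w=z.shape
    u,v=np.meshgrid(np.arange(w),np.arange(h))
    p=np.stack([(u-K[0,2])/K[0,0]*z,(v-K[1,2])/K[1,1]*z,z,np.ones_like(z)],-1)
    return (p@np.linalg.inv(s['world_to_cam']).T)[...,:3]
E
python3 - <<'E'
from h import *
for n in('top','scene'):
    s=snap(n,n); save(s['frame'],n,1.4); print(n,s['intrinsics'].tolist(),np.linalg.inv(s['world_to_cam']).round(3).tolist())
print(r.get_state())
E
```

```text
top [[458.71598813718117, 0.0, 280.5511231784006], [0.0, 458.71598813718117, 212.0191386501171], [0.0, 0.0, 1.0]] [[0.011, -1.0, 0.026, 0.466], [-1.0, -0.01, 0.018, -0.005], [-0.018, -0.026, -0.999, 1.218], [0.0, 0.0, 0.0, 1.0]]
scene [[423.9829195259716, 0.0, 283.4242633996888], [0.0, 423.9829195259716, 211.43619431547754], [0.0, 0.0, 1.0]] [[0.114, 0.76, -0.64, 1.436], [0.993, -0.098, 0.06, -0.108], [-0.018, -0.643, -0.766, 1.158], [0.0, 0.0, 0.0, 1.0]]
{'clock': 0.1, 'q': array([-1.15220384,  0.68991136, -0.19451667,  1.56621662,  0.1573191 ,
        0.90249612, -0.21509712]), 'qd': array([ 0.00104247, -0.00132855,  0.00146496, -0.00230523, -0.00032068,
       -0.0019381 , -0.00187431]), 'joint_torque': array([-2.97989165e-03, -5.28506327e+01, -1.27139859e+00, -1.53837436e+01,
       -5.25640044e-02,  1.94594133e-03,  3.66861093e-05]), 'tool_pos': array([0.23444141, 0.5787636 , 0.23798937]), 'eef_rot': array([ 1.91169435e-01,  9.81556710e-01, -8.14489179e-04, -9.04009849e-05]), 'contact_force': array([-0.16487979,  0.56210264, -0.82671058]), 'moment': array([-0.00524725, -0.02745774,  0.03629933]), 'finger_force': 0.0, 'opening': 1.0020620590488711}
```

View pics/top.png

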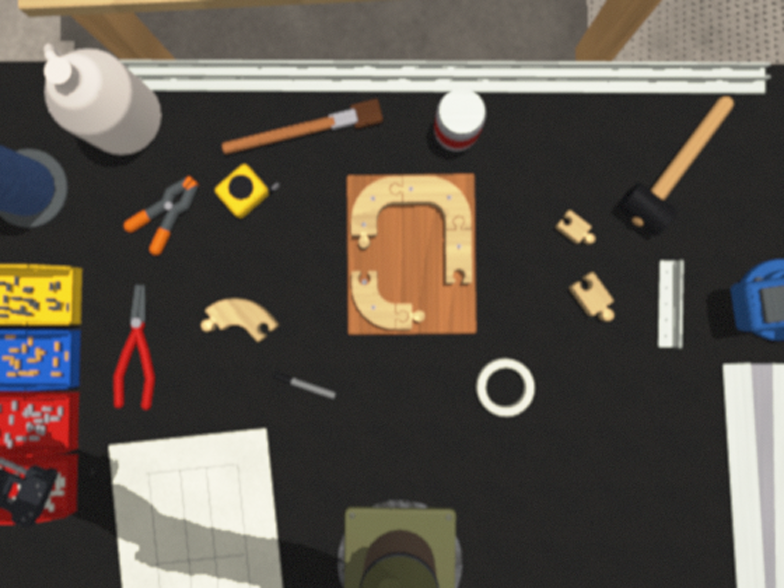

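View pics/scene.png

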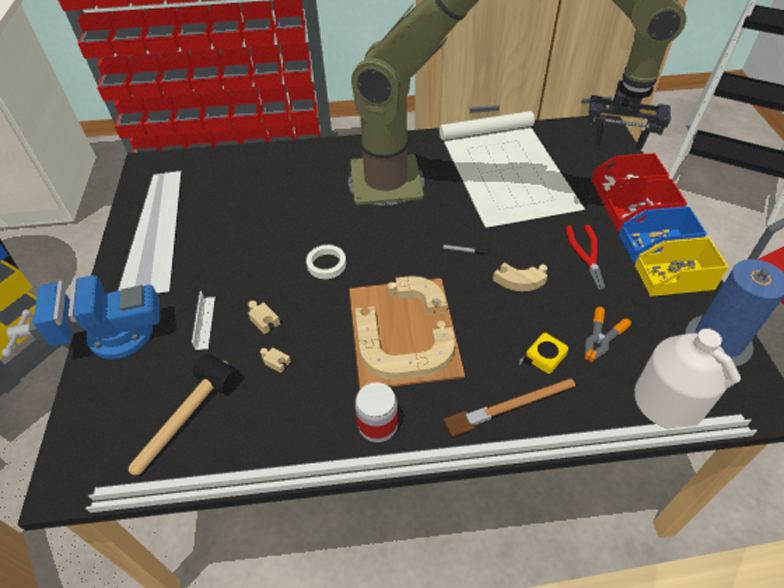

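The top view shows the form at about (411,253), yawed only slightly, with its x axis up the picture. The straight gap is on the left at (363,260) and the corner gap at lower right (440,310). The large straight segment is at (592,297) with its knob at lower right (607,315); a small look-alike sits at (575,228). The corner segment is at (237,315), with its knob at (207,325) and its socket at (262,328).

```bash
cat > fit.py <<'E'
from h import *
from scipy.optimize import minimize
from scipy.ndimage import map_coordinates
N=800;S=2.0 # px per mm, model centre at N/2
def P(x,y): return (int(round((N/2+x*S)*16)),int(round((N/2+y*S)*16)))
def rect(m,x0,y0,x1,y1,c): cv2.fillPoly(m,[np.array([P(x0,y0),P(x1,y0),P(x1,y1),P(x0,y1)],np.int32)],c,shift=4)
def circ(m,x,y,rad,c): cv2.circle(m,P(x,y),int(rad*S*16),c,-1,shift=4)
def straight():
    m=np.zeros((N,N),np.float32); rect(m,-32,-23,32,23,1); rect(m,-47,-5.5,-31,5.5,1); circ(m,-47.5,0,10,1)
    circ(m,20,0,12,0); rect(m,20,-7.5,33,7.5,0); return m
def corner():
    c=40.3; m=np.zeros((N,N),np.float32); circ(m,c,c,80,1); circ(m,c,c,34,0)
    rect(m,c,-150,150,150,0); rect(m,-150,c,150,150,0)
    rect(m,c-.5,c-80,c+2,c-34,1); rect(m,c-80,c-.5,c-34,c+28,1)
    rect(m,c+1,c-62.5,c+17,c-51.5,1); circ(m,57.8,-16.7,10,1)
    circ(m,-16.7,68.3-12,12,0); rect(m,-16.7-7.5,56.3,-16.7+7.5,69,0); return m
def form():
    m=np.zeros((N,N),np.float32)
    for hx,hy,rr,c in((140,110,80,1),(94,64,34,0)):
        rect(m,-hx+rr,-hy,hx-rr,hy,c); rect(m,-hx,-hy+rr,hx,hy-rr,c)
        for a in(-1,1):
            for b in(-1,1): circ(m,a*(hx-rr),b*(hy-rr),rr,c)
    rect(m,-34,60,34,115,0); rect(m,-145,-115,-56,0,0)
    return m
def form_w():
    w=np.ones((N,N),np.float32); rect(w,-62,60,62,114,0); rect(w,-150,-120,-25,30,0); return w
def fit(s,kind,c,yaws,rad,ztop):
    m=cv2.GaussianBlur({'s':straight,'c':corner,'f':form}[kind](),(0,0),2.0); w=form_w() if kind=='f' else np.ones((N,N),np.float32)
    W=world(s); K=s['intrinsics'];T=np.linalg.inv(s['world_to_cam']);h,wd=s['z_map'].shape
    u,v=np.meshgrid(np.arange(wd),np.arange(h)); d=np.stack([(u-K[0,2])/K[0,0],(v-K[1,2])/K[1,1],np.ones((h,wd))],-1)@T[:3,:3].T
    p=T[:3,3]+d*((ztop-T[2,3])/d[...,2])[...,None]
    sel=np.hypot(p[...,0]-c[0],p[...,1]-c[1])<rad
    o=(abs(W[...,2]-ztop)<.009)[sel].astype(float); q=p[sel][:,:2]*1000
    def f(x):
        ca,sa=np.cos(x[2]/50),np.sin(x[2]/50); dx,dy=q[:,0]-x[0],q[:,1]-x[1]
        X,Y=(ca*dx+sa*dy)*S+N/2,(-sa*dx+ca*dy)*S+N/2
        ww=map_coordinates(w,[Y,X],order=1); return (ww*(map_coordinates(m,[Y,X],order=1)-o)**2).sum()/max(o.sum(),1)
    return min((minimize(f,[c[0]*1000,c[1]*1000,y*50],method='Nelder-Mead',options=dict(initial_simplex=np.array([[c[0]*1e3,c[1]*1e3,y*50],[c[0]*1e3+8,c[1]*1e3,y*50],[c[0]*1e3,c[1]*1e3+8,y*50],[c[0]*1e3,c[1]*1e3,y*50+8]]))) for y in yaws),key=lambda z:z.fun)
def show(n,b): print(n,'xy mm',b.x[:2].round(1),'yaw deg',np.degrees(b.x[2]/50).round(2),'cost',round(b.fun,3))
E
python3 - <<'E'
from fit import *
s=dict(np.load('top.npz')); W=world(s)
def at(u,v): return W[int(v/1.4),int(u/1.4)]
for n,u,v in(('form',370,205),('str',597,305),('cor',237,310),('base',410,250),('bench',300,350)): print(n,at(u,v).round(4))
zf=at(370,205)[2]
f=at(411,253)[:2]; show('form',fit(s,'f',f,[-.05,.05],.2,zf))
c=at(592,297); show('str',fit(s,'s',c,[.4,.7,1.0],.065,c[2] if c[2]>.02 else .03))
c=at(237,312); show('cor',fit(s,'c',c,np.radians([105,120,135,150]),.085,.03)); show('cor2',fit(s,'c',c,np.radians([-165,-135,-180,-120]),.085,.03))
E
```

```text
form [0.6657 0.0608 0.0444]
str [ 0.4879 -0.3584  0.0292]
cor [0.4704 0.3067 0.0292]
base [ 0.5872 -0.0122  0.0123]
bench [ 0.3947  0.1931 -0.0009]
form xy mm [577.2 -16.1] yaw deg 1.55 cost 0.017
str xy mm [ 506.2 -349.5] yaw deg 35.99 cost 0.062
cor xy mm [466.  307.7] yaw deg 132.06 cost 0.032
cor2 xy mm [466.  307.7] yaw deg -227.94 cost 0.032
```

```bash
cat > go.py <<'E'
import sys; from h import *
from scipy.spatial.transform import Rotation as R
def go(x,y,z,hd):
    st=r.get_state(); Q=R.from_quat(st['eef_rot']); h=np.radians(hd)
    T=R.from_matrix(np.array([[-np.sin(h),np.cos(h),0],[np.cos(h),np.sin(h),0],[0,0,-1.]])) # columns fixed below
    yv=np.array([np.cos(h),np.sin(h),0]); zv=np.array([0,0,-1.]); T=R.from_matrix(np.column_stack([np.cross(yv,zv),yv,zv]))
    print('shift',Q.inv().apply(np.array([x,y,z])-st['tool_pos']*1000).round(1),'turn',np.degrees((Q.inv()*T).as_rotvec()).round(2),'t',round(st['clock'],2),'q',st['q'].round(2),'F',st['contact_force'].round(1),'op',round(st['opening'],3),'ff',round(st['finger_force'],1),'p',(st['tool_pos']*1000).round(1))
if __name__=='__main__': go(*map(float,sys.argv[1:]))
E
python3 go.py 466 307.7 100 -3
```

```text
shift [-316.3 -164.1  138.3] turn [-8.000e-02  6.000e-02  7.096e+01] t 0.1 q [-1.15  0.69 -0.19  1.57  0.16  0.9  -0.22] F [-0.2  0.6 -0.8] op 1.002 ff 0.0 p [234.4 578.8 238. ]
```

Emit:
move_arm --pt "-52 -27 0 0 0 10 0" --pt "-104 -54 20 0 0 20 0" --pt "-156 -81 40 0 0 30 0" --pt "-208 -108 60 0 0 40 0" --pt "-260 -135 80 0 0 50 0" --newtons 25

```text
clock: 0.72
tool_pos: [0.4258, 0.3551, 0.158]
eef_rot: [0.59, 0.807, 0.0, 0.0]
contact_force: [1.0, 0.6, -0.3]
opening: 0.997
finger_force: 0.0
```

```bash
python3 go.py 466 307.7 100 -3
```

```text
shift [-57.4  23.9  58. ] turn [ 0.    0.   20.64] t 0.72 q [-0.79  0.71  0.01  1.86 -0.01  0.57 -0.46] F [ 1.   0.6 -0.3] op 0.997 ff 0.0 p [425.8 355.1 158. ]
```

Emit:
move_arm --pt "-40 17 20 0 0 10.3 0" --pt "-57.4 23.9 58 0 0 20.6 0" --pt "-57.4 23.9 85 0 0 20.6 0" --pt "-57.4 23.9 105 0 0 20.6 0" --pt "-57.4 23.9 105 0 0 20.6 0"

```text
clock: 1.35
tool_pos: [0.4642, 0.3087, 0.0522]
eef_rot: [0.723, 0.691, -0.002, -0.0]
contact_force: [0.8, 0.2, 0.3]
opening: 1.001
finger_force: 0.0
```

```bash
python3 go.py 466 307.7 6 -3
```

```text
shift [-0.8  2.  46.2] turn [-0.17  0.12  0.36] t 1.35 q [-0.7   0.89  0.06  1.9  -0.13  0.36 -0.59] F [0.8 0.2 0.3] op 1.001 ff 0.0 p [464.2 308.7  52.2]
```

Emit:
move_arm --pt "-0.8 1 25 0 0 0 0" --pt "-0.8 1 46 0 0 0 0" --pt "-0.8 1 46 0 0 0 0.3" --pt "-0.8 1 46 0 0 0 0.6" --pt "-0.8 1 46 0 0 0 0.6"

```text
clock: 1.98
tool_pos: [0.4668, 0.3089, 0.0086]
eef_rot: [0.723, 0.691, 0.001, 0.0]
contact_force: [0.3, 0.2, 0.5]
opening: 0.689
finger_force: 0.0
```

Emit:
move_arm --pt "0 0 0 0 0 0 0.7" --pt "0 0 0 0 0 0 0.7" --pt "0 0 -20 0 0 0 0.7" --pt "0 0 -80 0 0 0 0.7" --pt "0 0 -80 0 0 0 0.7"

```text
clock: 2.6
tool_pos: [0.4689, 0.31, 0.0923]
eef_rot: [0.723, 0.69, 0.004, 0.001]
contact_force: [-0.0, 0.1, -2.3]
opening: 0.528
finger_force: 24.5
```

```bash
python3 go.py 478.8 -89.1 86 -133.5; python3 - <<'E'
from h import *
for n in('scene','top'):
    s=snap(n,n+'2')
    if n=='scene': save(s['frame'][120:320,260:500],n+'2',3)
E
```

```text
shift [-398.2   28.5    4.5] turn [-1.3000e-01 -6.0000e-01  1.3083e+02] t 2.6 q [-0.71  0.82  0.07  1.89 -0.13  0.43 -0.59] F [-0.   0.1 -2.3] op 0.528 ff 24.5 p [468.9 310.   92.3]
```

View pics/scene2.png

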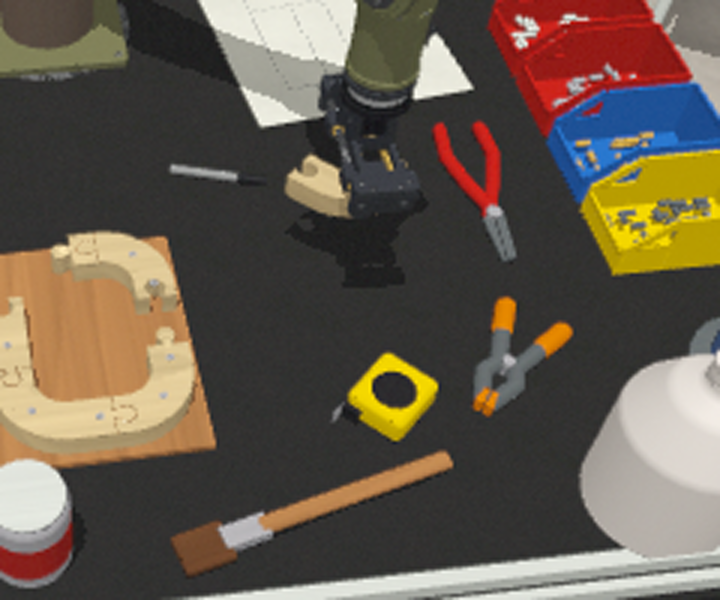

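Emit:
move_arm --pt "-40 3 0 0 0 10 0.7" --pt "-90 6 0 0 0 20 0.7" --pt "-140 9 0 0 0 30 0.7" --pt "-190 12 0 0 0 40 0.7" --pt "-240 15 0 0 0 50 0.7" --newtons 35

```text
clock: 3.32
tool_pos: [0.4691, 0.0665, 0.0868]
eef_rot: [0.948, 0.318, -0.001, -0.0]
contact_force: [0.4, -0.3, -1.8]
opening: 0.524
finger_force: 38.7
```

```bash
python3 go.py 478.8 -89.1 86 -133.5
```

```text
shift [-86.  130.    0.8] turn [4.000e-02 1.500e-01 8.055e+01] t 3.33 q [-0.32  0.78  0.13  2.14 -0.39  0.24 -0.77] F [ 0.4 -0.3 -1.8] op 0.524 ff 38.7 p [469.1  66.5  86.8]
```

Emit:
move_arm --pt "-17 26 0 0 0 10.4 0.7" --pt "-34 52 0 0 0 20.8 0.7" --pt "-52 78 0 0 0 31 0.7" --pt "-69 104 0 0 0 41.5 0.7" --pt "-86 130 0 0 0 52 0.7"

```text
clock: 3.95
tool_pos: [0.4797, -0.0881, 0.0867]
eef_rot: [0.991, -0.13, -0.001, -0.0]
contact_force: [0.1, 0.5, -1.8]
opening: 0.524
finger_force: 38.7
```

```bash
python3 go.py 478.8 -89.1 86 -133.5
```

```text
shift [-0.6  1.2  0.7] turn [ 0.04  0.15 28.51] t 3.95 q [-0.07  0.81  0.27  2.11 -0.67  0.31 -1.07] F [ 0.1  0.5 -1.8] op 0.524 ff 38.7 p [479.7 -88.1  86.7]
```

Emit:
move_arm --pt "-0.6 1.2 5 0 0 9.5 0.7" --pt "-0.6 1.2 10 0 0 19 0.7" --pt "-0.6 1.2 18 0 0 28.5 0.7" --pt "-0.6 1.2 18 0 0 28.5 0.7"

```text
clock: 4.45
tool_pos: [0.4786, -0.088, 0.0684]
eef_rot: [0.93, -0.367, -0.002, 0.0]
contact_force: [1.4, 0.4, -1.9]
opening: 0.519
finger_force: 38.7
```

```bash
sed -i "s/    def f(x):/    occ=cv2.dilate((W[...,2]>ztop+.009).astype(np.uint8),np.ones((5,5)))[sel]; vis=1.-occ\n    def f(x):/; s/return (ww\*/return (vis*ww*/" fit.py
python3 go.py 478.8 -89.1 86 -133.5
python3 - <<'E'
from fit import *
s=snap('top','top3'); save(s['frame'][90:270,220:400],'top3',3.3)
z=r.get_state()['tool_pos'][2]
show('form',fit(s,'f',(.577,-.016),[.027],.2,.0444))
for zt in(z+.021,z+.023): show('cor',fit(s,'c',(.479,-.089),[-.03,.03,.08],.095,zt))
E
```

```text
shift [  0.8   0.7 -17.6] turn [0.12 0.16 0.46] t 4.45 q [-0.11  0.86  0.33  2.12 -0.9   0.31 -1.34] F [ 1.4  0.4 -1.9] op 0.519 ff 38.7 p [478.6 -88.   68.4]
form xy mm [576.9 -15.9] yaw deg 1.25 cost 0.01
cor xy mm [479. -89.] yaw deg -1.72 cost 0.0
cor xy mm [479. -89.] yaw deg -1.72 cost 0.0
```

View pics/top3.png

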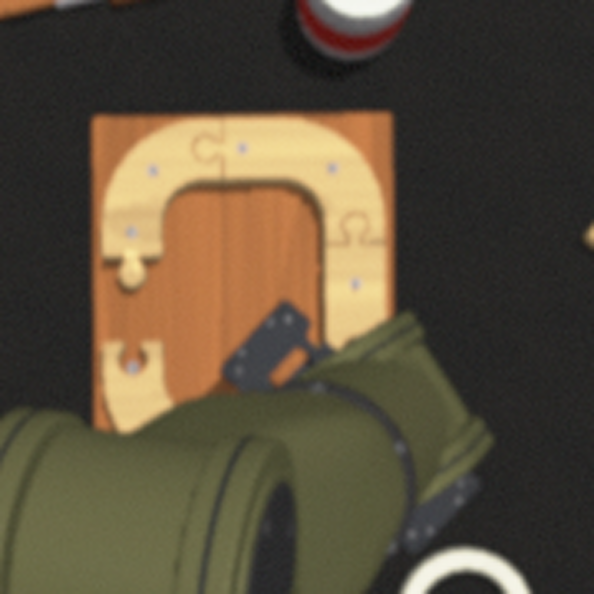

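The top view is filled by the arm over the corner gap, so I'll use the scene camera.

```bash
sed -i "s/rad,ztop):/rad,ztop,tol=.009):/; s/ztop)<.009/ztop)<tol/" fit.py
python3 - <<'E'
from fit import *
s=snap('scene','sc3'); save(s['frame'][160:290,220:350],'sc3',4.5)
z=r.get_state()['tool_pos'][2]; W=world(s)
m=(abs(W[...,0]-.479)<.09)&(abs(W[...,1]+.089)<.09)&(W[...,2]>.065)&(W[...,2]<.1)&(s['frame'][...,0]>120); print('ztops',np.histogram(W[m][:,2],12), z)
show('form',fit(s,'f',(.577,-.016),[.027],.2,.0425,.005))
for zt in(z+.0225,): show('cor',fit(s,'c',(.479,-.089),[-.03,.03,.08],.095,zt,.005))
E
```

```text
ztops (array([10,  4,  5,  6,  9, 13,  8, 28, 59, 80, 27,  5]), array([0.06565625, 0.06837647, 0.07109669, 0.07381691, 0.07653712,
       0.07925734, 0.08197756, 0.08469778, 0.087418  , 0.09013821,
       0.09285843, 0.09557865, 0.09829887])) 0.06921818339268779
form xy mm [582.1 -15.4] yaw deg 1.22 cost 0.045
cor xy mm [482.  -88.3] yaw deg 2.18 cost 0.048
```

View pics/sc3.png

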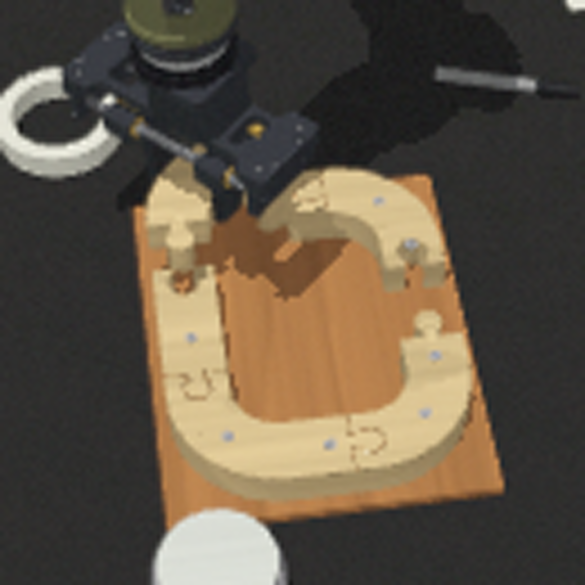

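The crop shows the corner segment held level over its gap, with its knob at (180,240) lined up with the fixed socket at (185,278). I'll nudge it and lower it in stages, watching the force.

Emit:
move_arm --pt "1.1 -0.7 6 0 0 0.5 0.7" --pt "1.1 -0.7 12 0 0 0.5 0.7" --pt "1.1 -0.7 17 0 0 0.5 0.7" --pt "1.1 -0.7 21 0 0 0.5 0.7" --pt "1.1 -0.7 24 0 0 0.5 0.7"

```text
clock: 5.18
tool_pos: [0.4811, -0.0887, 0.0454]
eef_rot: [0.928, -0.372, -0.0, -0.0]
contact_force: [0.4, -0.4, -2.1]
opening: 0.526
finger_force: 38.7
```

```bash
python3 go.py 480 -88.3 19 -133.5
```

```text
shift [-1.1  0.4 26.4] turn [-0.    0.01 -0.15] t 5.17 q [-0.06  0.89  0.25  2.11 -0.92  0.25 -1.33] F [ 0.4 -0.4 -2.1] op 0.526 ff 38.7 p [481.1 -88.7  45.4]
```

Emit:
move_arm --pt "0 0 3 0 0 0 0.7" --pt "0 0 6 0 0 0 0.7" --pt "0 0 9 0 0 0 0.7" --pt "0 0 12 0 0 0 0.7"

```text
clock: 5.68
tool_pos: [0.4811, -0.0886, 0.0335]
eef_rot: [0.928, -0.372, 0.0, -0.0]
contact_force: [-0.2, -0.2, -1.4]
opening: 0.523
finger_force: 38.7
```

```bash
python3 go.py 480 -88.3 19 -133.5
```

```text
shift [-1.1  0.5 14.5] turn [-0.01  0.   -0.14] t 5.67 q [-0.04  0.91  0.21  2.11 -0.93  0.21 -1.32] F [-0.2 -0.2 -1.4] op 0.523 ff 38.7 p [481.1 -88.6  33.5]
```

Clear; it is sliding in without contact. I'll go the rest of the way.

Emit:
move_arm --pt "0 0 4 0 0 0 0.7" --pt "0 0 8 0 0 0 0.7" --pt "0 0 11 0 0 0 0.7" --pt "0 0 13 0 0 0 0.7" --pt "0 0 13 0 0 0 0.7"

```text
clock: 6.3
tool_pos: [0.4811, -0.0887, 0.0206]
eef_rot: [0.928, -0.372, -0.0, -0.0]
contact_force: [0.5, -0.0, -2.0]
opening: 0.523
finger_force: 38.7
```

```bash
python3 go.py 480 -88.3 19 -133.5; python3 - <<'E'
from fit import *
s=snap('scene','sc4'); save(s['frame'][160:290,220:350],'sc4',4.5)
E
```

```text
shift [-1.   0.5  1.6] turn [-0.    0.01 -0.15] t 6.3 q [-0.02  0.93  0.17  2.11 -0.93  0.17 -1.32] F [ 0.5 -0.  -2. ] op 0.523 ff 38.7 p [481.1 -88.7  20.6]
```

View pics/sc4.png

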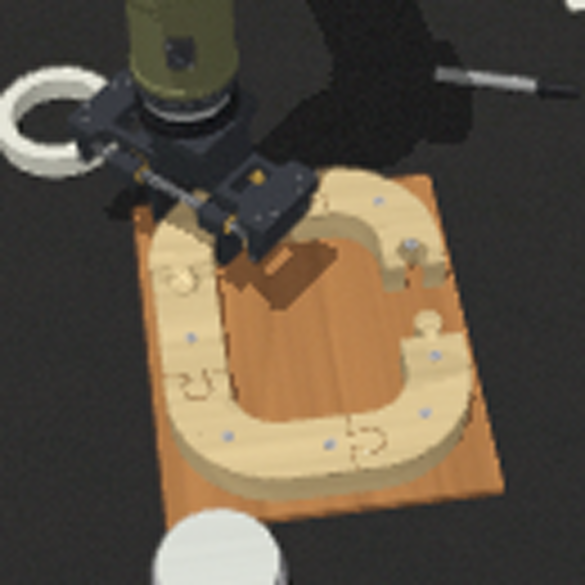

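The knob is seated in the socket at (183,278). I'll lower it the last couple of millimetres, release and rise.

Emit:
move_arm --pt "0 0 1.5 0 0 0 0.7" --pt "0 0 1.5 0 0 0 0.5" --pt "0 0 1.5 0 0 0 0.3" --pt "0 0 1.5 0 0 0 0.1" --pt "0 0 1.5 0 0 0 0.1"

```text
clock: 6.98
tool_pos: [0.4811, -0.0887, 0.0191]
eef_rot: [0.928, -0.372, 0.0, 0.0]
contact_force: [0.6, -0.1, -0.7]
opening: 0.841
finger_force: 0.0
```

Emit:
move_arm --pt "0 0 0 0 0 0 0" --pt "0 0 -10 0 0 0 0" --pt "0 0 -40 0 0 0 0" --pt "0 0 -90 0 0 0 0" --pt "0 0 -140 0 0 0 0"

```text
clock: 7.6
tool_pos: [0.4807, -0.0884, 0.1611]
eef_rot: [0.928, -0.372, -0.0, -0.0]
contact_force: [0.8, -0.2, 0.0]
opening: 1.001
finger_force: 0.0
```

```bash
python3 go.py 506.2 -349.5 120 -54
```

```text
shift [198.7 171.3  41. ] turn [-2.000e-02  3.000e-02 -7.966e+01] t 7.6 q [-0.25  0.72  0.56  2.07 -0.73  0.56 -1.49] F [ 0.8 -0.2  0. ] op 1.001 ff 0.0 p [480.7 -88.4 161.1]
```

Emit:
move_arm --pt "25 21 0 0 0 -10 0" --pt "50 43 0 0 0 -20 0" --pt "85 73 0 0 0 -30 0" --pt "125 107 0 0 0 -40 0" --pt "165 142 20 0 0 -50 0"

```text
clock: 8.22
tool_pos: [0.5034, -0.3074, 0.1408]
eef_rot: [0.998, 0.059, 0.001, 0.001]
contact_force: [0.0, -0.5, -0.4]
opening: 1.005
finger_force: 0.0
```

```bash
python3 go.py 506.2 -349.5 100 -54; python3 - <<'E'
from fit import *
s=snap('top','top5')
show('form',fit(s,'f',(.577,-.016),[.027],.2,.0444))
show('cor',fit(s,'c',(.479,-.089),[-.03,.03,.08],.095,.0435))
s=dict(np.load('top.npz'));W=world(s)
for t in(.009,.015): show('str',fit(s,'s',(.497,-.355),[.5,.7,.8],.062,.03,t))
m=(abs(W[...,0]-.497)<.06)&(abs(W[...,1]+.355)<.06)&(W[...,2]>.015)
c,sz,a=cv2.minAreaRect(np.float32(W[m][:,:2]*1000)); print(c,sz,a,m.sum()); print(len(W[m]),np.percentile(W[m][:,2],[5,50,95]))
save(s['frame'][180:240,390:450],'str',8)
E
```

```text
shift [-2.3 42.1 40.9] turn [  0.16  -0.11 -29.29] t 8.22 q [ 0.3   0.79  0.29  1.78 -0.36  0.62 -0.64] F [ 0.  -0.5 -0.4] op 1.005 ff 0.0 p [ 503.4 -307.4  140.8]
form xy mm [577.1 -16.1] yaw deg 1.73 cost 0.012
cor xy mm [480.1 -89.4] yaw deg 1.17 cost 0.329
str xy mm [ 506.2 -349.6] yaw deg 35.68 cost 0.042
str xy mm [ 506.  -349.1] yaw deg 35.77 cost 0.07
(496.01837158203125, -357.5341491699219) (89.23401641845703, 46.85477828979492) 36.143470764160156 499
499 [0.0210018  0.0295607  0.03365043]
```

View pics/str.png

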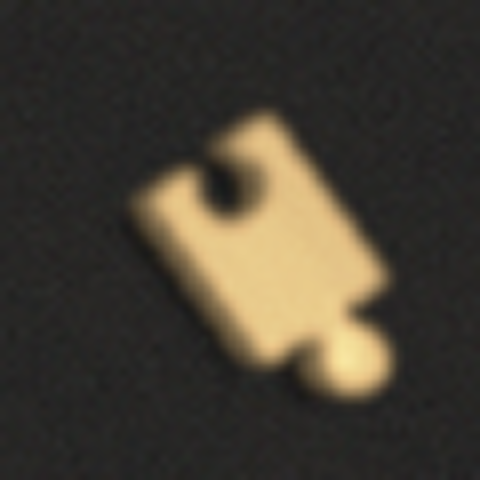

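The enlarged crop of the large segment shows its socket at upper left (230,190) and its knob at lower right (350,360), which matches the fit: yaw about 36°.

Emit:
move_arm --pt "0 15 10 0 0 -10 0" --pt "-1 30 20 0 0 -20 0" --pt "-2 42 41 0 0 -29.3 0" --pt "-2 42 80 0 0 -29.3 0" --pt "-2 42 90 0 0 -29.3 0"

```text
clock: 8.9
tool_pos: [0.5034, -0.3461, 0.0476]
eef_rot: [0.952, 0.306, -0.002, -0.002]
contact_force: [-0.4, 0.2, 0.2]
opening: 0.998
finger_force: 0.0
```

```bash
python3 go.py 506.1 -349.4 6 -54
```

```text
shift [ 0.4  4.4 41.5] turn [-0.25  0.12 -0.39] t 8.9 q [ 0.46  0.94  0.11  1.74 -0.2   0.48 -0.24] F [-0.4  0.2  0.2] op 0.998 ff 0.0 p [ 503.4 -346.1   47.6]
```

Emit:
move_arm --pt "0.4 1 20 0 0 0 0" --pt "0.4 1 38 0 0 0 0" --pt "0.4 1 40 0 0 0 0" --pt "0.4 1 40 0 0 0 0"

```text
clock: 9.4
tool_pos: [0.5062, -0.348, 0.0094]
eef_rot: [0.952, 0.306, 0.0, 0.0]
contact_force: [-0.6, 0.8, 0.3]
opening: 1.002
finger_force: 0.0
```

```bash
python3 go.py 506.1 -349.4 6 -54
```

```text
shift [-0.9  1.1  3.4] turn [ 0.02 -0.   -0.34] t 9.4 q [ 0.47  1.01  0.1   1.73 -0.2   0.41 -0.24] F [-0.6  0.8  0.3] op 1.002 ff 0.0 p [ 506.2 -348.     9.4]
```

Emit:
move_arm --pt "-0.9 1.1 3 0 0 0 0.2" --pt "-0.9 1.1 3 0 0 0 0.4" --pt "-0.9 1.1 3 0 0 0 0.6" --pt "-0.9 1.1 3 0 0 0 0.7" --pt "-0.9 1.1 3 0 0 0 0.7" --newtons 30

```text
clock: 10.02
tool_pos: [0.5062, -0.3494, 0.0063]
eef_rot: [0.952, 0.306, 0.0, 0.0]
contact_force: [0.8, -0.0, 0.5]
opening: 0.517
finger_force: 30.0
```

Emit:
move_arm --pt "0 0 0 0 0 0 0.7" --pt "0 0 -20 0 0 0 0.7" --pt "0 0 -60 0 0 0 0.7" --pt "0 0 -90 0 0 0 0.7" --pt "0 0 -90 0 0 0 0.7"

```text
clock: 10.65
tool_pos: [0.5075, -0.3505, 0.0995]
eef_rot: [0.952, 0.306, 0.002, 0.002]
contact_force: [-0.8, 0.3, -0.9]
opening: 0.517
finger_force: 30.0
```

```bash
python3 go.py 574.8 70.9 96 -88.5
```

```text
shift [ 300.2 -303.2    2.5] turn [ 0.26 -0.21 34.14] t 10.65 q [ 0.46  0.86  0.13  1.71 -0.19  0.57 -0.25] F [-0.8  0.3 -0.9] op 0.517 ff 30.0 p [ 507.5 -350.5   99.5]
```

Emit:
move_arm --pt "30 -30 0 0 0 5 0.7" --pt "70 -71 0 0 0 10 0.7" --pt "110 -111 0 0 0 16 0.7" --pt "150 -152 0 0 0 22 0.7" --pt "190 -192 0 0 0 28 0.7"

```text
clock: 11.28
tool_pos: [0.5479, -0.0805, 0.0956]
eef_rot: [0.998, 0.065, -0.001, -0.0]
contact_force: [0.4, -0.6, -0.4]
opening: 0.515
finger_force: 30.0
```

```bash
python3 go.py 574.8 70.9 80 -88.5
```

```text
shift [  46.3 -146.6   15.6] turn [-0.03  0.08  5.95] t 11.28 q [-0.11  0.84  0.29  1.91 -0.5   0.47 -0.9 ] F [ 0.4 -0.6 -0.4] op 0.515 ff 30.0 p [547.9 -80.5  95.6]
```

Emit:
move_arm --pt "14 -45 0 0 0 2 0.7" --pt "30 -95 0 0 0 4 0.7" --pt "44 -138 5 0 0 6 0.7" --pt "46.3 -146.6 15 0 0 6 0.7" --pt "46.3 -146.6 20 0 0 6 0.7"

```text
clock: 11.9
tool_pos: [0.5738, 0.069, 0.0751]
eef_rot: [1.0, 0.015, -0.001, 0.0]
contact_force: [0.7, -0.8, -0.4]
opening: 0.519
finger_force: 30.0
```

Emit:
move_arm --pt "0 0 5 0 0 0 0.7" --pt "0 0 8 0 0 0 0.7" --pt "0 0 8 0 0 0 0.7"

```text
clock: 12.28
tool_pos: [0.5747, 0.0678, 0.0682]
eef_rot: [1.0, 0.014, -0.0, 0.0]
contact_force: [-0.7, 0.1, -0.9]
opening: 0.522
finger_force: 30.0
```

```bash
python3 go.py 574.8 70.9 18 -88.5; python3 - <<'E'
from fit import *
s=snap('scene','sc6'); save(s['frame'][160:290,220:350],'sc6',4.5)
show('form',fit(s,'f',(.577,-.016),[.027],.2,.0425,.005))
show('str',fit(s,'s',(.577,.071),[-.03,.03,.08],.065,r.get_state()['tool_pos'][2]+.0245,.005))
s=snap('top','top6')
show('str',fit(s,'s',(.577,.071),[-.03,.03,.08],.065,r.get_state()['tool_pos'][2]+.024))
show('cor',fit(s,'c',(.479,-.089),[-.03,.03,.08],.095,.0435))
E
```

```text
shift [ 0.2 -3.1 50.2] turn [0.01 0.01 0.06] t 12.28 q [-0.39  0.91  0.35  1.84 -0.61  0.49 -1.17] F [-0.7  0.1 -0.9] op 0.522 ff 30.0 p [574.7  67.8  68.2]
form xy mm [582.2 -15.1] yaw deg 0.91 cost 0.035
str xy mm [579.5  68.2] yaw deg -0.01 cost 0.072
str xy mm [573.   70.9] yaw deg 5.39 cost 0.007
cor xy mm [479.7 -89.1] yaw deg 0.89 cost 0.346
```

View pics/sc6.png

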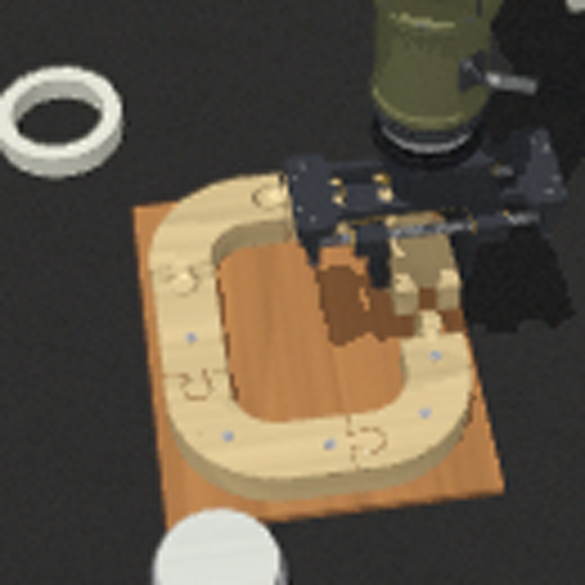

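The crop shows the corner home. The straight segment is over its gap, its socket towards the fixed knob at (430,322), and about 3 mm short in y. I'll correct that and lower.

Emit:
move_arm --pt "0.2 -3.1 5 0 0 0 0.7" --pt "0.2 -3.1 11 0 0 0 0.7" --pt "0.2 -3.1 16 0 0 0 0.7" --pt "0.2 -3.1 20 0 0 0 0.7" --pt "0.2 -3.1 23 0 0 0 0.7"

```text
clock: 13.0
tool_pos: [0.5756, 0.0719, 0.0452]
eef_rot: [1.0, 0.014, 0.001, 0.0]
contact_force: [1.9, -0.2, 2.5]
opening: 0.515
finger_force: 30.0
```

```bash
python3 go.py 574.8 70.9 18 -88.5
```

```text
shift [-0.9  1.  27.2] turn [ 0.01 -0.08  0.14] t 13.0 q [-0.38  0.95  0.32  1.85 -0.62  0.45 -1.16] F [ 1.9 -0.2  2.5] op 0.515 ff 30.0 p [575.6  71.9  45.2]
```

Emit:
move_arm --pt "0 1 0 0 0 0 0.7" --pt "0 1 2 0 0 0 0.7" --pt "0 1 4 0 0 0 0.7" --pt "0 1 6 0 0 0 0.7"

```text
clock: 13.5
tool_pos: [0.5762, 0.0711, 0.0395]
eef_rot: [1.0, 0.014, 0.001, -0.0]
contact_force: [4.4, 0.4, 2.3]
opening: 0.517
finger_force: 30.0
```

```bash
python3 go.py 574.8 70.9 18 -88.5
```

```text
shift [-1.5  0.2 21.5] turn [-0.   -0.15  0.15] t 13.5 q [-0.38  0.96  0.31  1.85 -0.63  0.43 -1.16] F [4.4 0.4 2.3] op 0.517 ff 30.0 p [576.2  71.1  39.5]
```

It is in and being pushed along +x by the chamfer. I'll give 1.5 mm that way and carry on down.

Emit:
move_arm --pt "1.8 0 2 0 0 0 0.7" --pt "1.8 0 5 0 0 0 0.7" --pt "1.8 0 8 0 0 0 0.7" --pt "1.8 0 11 0 0 0 0.7"

```text
clock: 14.0
tool_pos: [0.5763, 0.0711, 0.0278]
eef_rot: [1.0, 0.014, -0.0, -0.0]
contact_force: [2.9, 0.5, 0.2]
opening: 0.518
finger_force: 30.0
```

```bash
python3 go.py 574.8 70.9 18 -88.5
```

```text
shift [-1.5  0.2  9.8] turn [-0.01  0.05  0.16] t 14.0 q [-0.37  0.98  0.3   1.84 -0.63  0.42 -1.15] F [2.9 0.5 0.2] op 0.518 ff 30.0 p [576.3  71.1  27.8]
```

Emit:
move_arm --pt "0.5 0 4 0 0 0 0.7" --pt "0.5 0 7 0 0 0 0.7" --pt "0.5 0 8.5 0 0 0 0.7" --pt "0.5 0 9.5 0 0 0 0.7" --pt "0.5 0 9.5 0 0 0 0.7"

```text
clock: 14.62
tool_pos: [0.577, 0.071, 0.0186]
eef_rot: [1.0, 0.014, -0.0, 0.0]
contact_force: [-0.7, -0.1, -0.2]
opening: 0.521
finger_force: 30.0
```

```bash
python3 go.py 574.8 70.9 18 -88.5; python3 - <<'E'
from fit import *
s=snap('scene','sc7'); save(s['frame'][160:290,220:350],'sc7',4.5)
E
```

```text
shift [-2.2  0.   0.6] turn [0.   0.02 0.15] t 14.62 q [-0.36  0.99  0.28  1.84 -0.64  0.4  -1.14] F [-0.7 -0.1 -0.2] op 0.521 ff 30.0 p [577.   71.   18.6]
```

View pics/sc7.png

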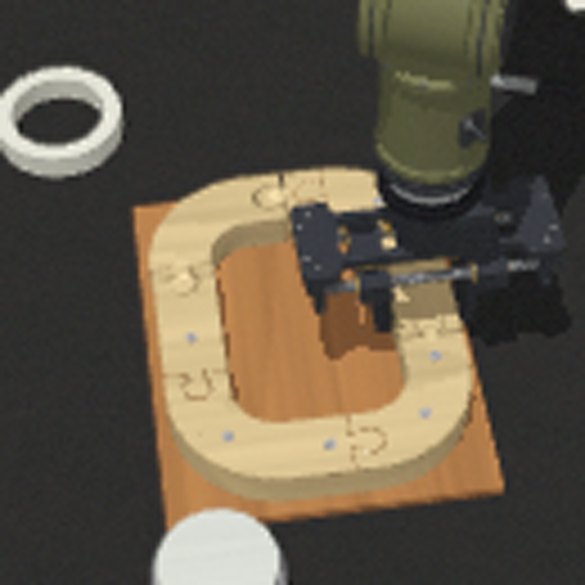

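The straight segment is down and level, with its joint visible at (428,330). Next I'll release it and rise.

Emit:
move_arm --pt "0 0 0.4 0 0 0 0.7" --pt "0 0 0.4 0 0 0 0.5" --pt "0 0 0.4 0 0 0 0.3" --pt "0 0 0.4 0 0 0 0.1" --pt "0 0 0.4 0 0 0 0.1"

```text
clock: 15.3
tool_pos: [0.5773, 0.0711, 0.0184]
eef_rot: [1.0, 0.014, 0.0, -0.0]
contact_force: [-0.2, -0.4, -0.6]
opening: 0.837
finger_force: 0.0
```

Emit:
move_arm --pt "0 0 0 0 0 0 0" --pt "0 0 -10 0 0 0 0" --pt "0 0 -40 0 0 0 0" --pt "0 0 -90 0 0 0 0" --pt "0 0 -140 0 0 0 0"

```text
clock: 15.92
tool_pos: [0.577, 0.071, 0.1602]
eef_rot: [1.0, 0.014, -0.0, -0.0]
contact_force: [0.2, -0.5, 0.9]
opening: 1.003
finger_force: 0.0
```

Emit:
move_arm --pt "-20 -50 -10 0 0 0 0" --pt "-40 -100 -20 0 0 0 0" --pt "-60 -150 -30 0 0 0 0" --pt "-80 -200 -40 0 0 0 0" --pt "-100 -250 -40 0 0 0 0"

```text
clock: 16.55
tool_pos: [0.4697, 0.3199, 0.1999]
eef_rot: [1.0, 0.014, 0.001, -0.001]
contact_force: [1.2, -0.4, 0.4]
opening: 1.0
finger_force: 0.0
```

```bash
python3 - <<'E'
from fit import *
s=snap('top','top8'); save(s['frame'][110:250,225:365],'top8',4.2); W=world(s)
b=fit(s,'f',(.577,-.016),[.027],.2,.0444); show('form',b); x,y,a=b.x; a/=50
for n,px,py in(('strL',-24,87),('strC',0,87),('str near socket y+',20,104),('corC',-100,-70),('corOuter',-125,-40),('corK',-62,-87),('ref',100,87),('ref2',-60,87),('ref3',0,-87),('ref4',-117,30)):
    q=np.array([x+np.cos(a)*px-np.sin(a)*py,y+np.sin(a)*px+np.cos(a)*py])/1000
    m=np.hypot(W[...,0]-q[0],W[...,1]-q[1])<.008; print(n,(np.median(W[m][:,2])*1000).round(1),m.sum())
E
```

```text
form xy mm [577.2 -16.1] yaw deg 1.71 cost 0.011
strL 41.4 29
strC 42.4 29
str near socket y+ 41.6 30
corC 42.2 29
corOuter 40.9 31
corK 41.7 29
ref 41.6 31
ref2 42.2 30
ref3 42.6 30
ref4 42.3 31
```

View pics/top8.png

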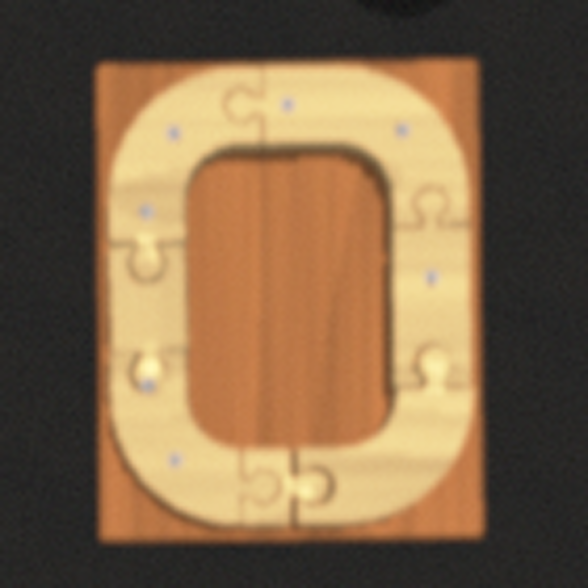

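The top crop shows the ring complete. The straight segment is home on the left at (147,300) and the corner segment at lower right (420,470). Both are flush within about 1 mm.

```bash
python3 -c "
from h import *
print(finish_job())"
```

```text
the job is handed in; nothing more can be done
None
```

I put the straight and corner segments back in their gaps, interlocked and flush to about 1 mm in the last depth readings, let go of both, left the tools and materials untouched, and handed the job in at about 17 s; no verdict was returned.

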